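Hook a test plug out of its nest

ROBOT

A 7-joint arm with a two-finger parallel gripper is mounted at the origin on the work surface. World frame = base frame: x ahead of the robot, y to its left, z up, the work surface at z = 0. Lengths are in m, angles in rad, forces in N, time in s.
With the tool pointing down it reaches from about 0.425 to 0.95 m from the base axis. Payload 4.7 kg.
Tool frame: the origin (TCP) lies between the finger pads; the fingertips stand 17 mm ahead of it and the grasp point (between the pads) lies 2 mm behind it; z points along the fingers, y is the line along which they close (so a half turn about z gives the same grasp; the last joint's range is limited). The gripper opens to 87 mm and grips with 3 to 60 N. Pads are 19 mm wide; open, the fingers measure 117 mm over their backs; the gripper's body (75 mm by 190 mm) begins 51 mm behind the grasp point.
Start: joints at [-1.331, 0.469, -0.049, 1.532, 0.024, 1.141, -0.082], TCP at [0.179, 0.651, 0.24] pointing down, gripper open.
Joint ranges: [-2.59, 2.59], [-0.33, 1.99], [-1.39, 1.29], [0.1, 2.45], [-1.04, 4.18], [0.21, 1.99], [-2.66, 2.66]. Speed limits (rad/s): [2.57, 2.57, 3.14, 3.14, 3.14, 3.14, 3.14].

INTERFACE

Orientations are given as a 3x3 rotation matrix whose columns are the frame's x, y, z axes.
In Python, from rig import state, capture, ticket gives the robot as it stands.
- The arm moves only by the tool step_arm, never from a script. Its argument "targets" is a list of rows, each a list of 2 entries, a list of its own where there are three numbers: the shift along the tool's x, y, z in m, then the turn about the tool's z in rad. A call has 1 to 20 rows; each row shifts and turns the commanded pose from where the row before left it, along the tool's axes as they then stand; what a row does not reach is not made up. A row lasts 1/12 s, in which the tool goes at most 41.7 mm and 7.16 degrees, less where a joint would pass 70% of its speed; a pose out of reach is approached as far as the arm can. A call with a gripper value outside its range is refused whole. "fingers" is the opening in per cent of the stroke, from 0 (shut) to 100 (fully open), set as the call begins (left out, the last holds). The fingers move at their own pace and stop on an object; the grip force is fixed at half the most. Time passes only in rows, so rows that do not move let the fingers close. It gives the time, the measured TCP pose, the force, the opening and the grip force at its end, in the units of the state.
- state(): the state, without advancing time (a new reading comes with each control period).
- capture(name): name is "side" or "top" or "wrist"; returns a dict with "pixels" (480x640x3 uint8, blue, green, red), "mtx" (3x3 intrinsics, pixels), "position" and "attitude" of the camera in the world. Camera axes: x right, y down, z forward; pixel columns grow to the right and rows downward; lengths in m; the calibration is good to about 2 mm. The wrist camera is an equidistant fisheye: a pixel r from the principal point sees the ray r / f radians off the axis. A picture is of the moment at which its call begins. There is no depth.
- ticket.job_done(): hands the job in; it is judged then, once.
The state is a dict: "t": time; "joint_positions": joint angles; "qvel": joint speeds; "joint_efforts": joint torques, N m; "ee_pos": TCP position; "ee_rot": TCP orientation; "wrist_force": force on the tool from outside, world axes, zero at the start; "moment": the same for the moment, N m; "opening": finger opening in m; "finger_force": force on a finger pad.
Only numpy, scipy, OpenCV 4.12 (cv2) and the standard library are available. Lean on these libraries where they do the work, as an engineer would, in place of code of your own. Each camera call takes 0.05 s, during which the arm holds its last target. There are 200 camera calls.

TASK

Take the hook tool from its stand, catch the bail of the test plug deep in the orange nest with it and draw the plug out, feeling your way so that the hook never pushes or pulls hard (20 N at most) on the plug or the nest; the fingers must not touch the plug. Stand the plug upright on the floor of the empty red bin without dropping it, unhook it, and put the hook back upright in its stand as it was, leaving the other things on the table alone.

Things in the scene. Friction and masses are not known exactly. Their poses are not given: they have to be found in the camera images.
- nest: Fixed test fixture: aluminium plate 170 x 180 mm on rubber feet, its top 24 mm above the table; over its centre an orange block 70 x 70 mm, its flat top 104 mm above the table, with a round bore opening upward in its middle. Other fittings on the plate stay below 70 mm. Origin: on the table under the bore's axis; z up.
- mouth (a point): Centre of the bore's mouth, 104 mm above the table. The bore is blind, 45 mm in diameter, 75 mm deep. Two spring pads inside it press on the plug's sides and drag on it with roughly 2 to 9 N for its first 25 mm of travel; after that it is free.
- plug: Loose white plug with a blue top at the bottom of the bore, 100 to 210 g: a cylinder 42 mm in diameter, 30 mm tall, with a yellow bail (arch) on its flat top, 45 mm tall in all; in the bore the bail's top lies 30 mm below the mouth. The bail swivels stiffly about the plug's axis (about 9 N at a leg) and may start at any angle, which is not measured: see or feel it. Origin: centre of the underside; z up.
- plug_top (a point): Centre of the plug's flat top, 30 mm above its underside. The bail is of 4 mm round wire: a level crossbar, centre line 13 mm above this point and 4 mm to one side of the plug's axis (off-centre, so its place turns with the bail), and two legs 18 mm apart. Opening below the crossbar: 11 mm high, 14 mm wide; the toe goes in roughly square to it, from either side. This point's axes do not turn with the bail.
- hook_grip (a point): Centre of the red square handle (20 x 20 mm, 56 mm tall) of the loose hook tool, 90 g, which stands upright in the stand. x points the way the hook's toe points, z up the handle. Right below the handle is a black collar plate, 42 (x) x 36 (y) x 6 mm, its underside 34 mm below this point.
- hook: The hook tool; origin on its axis at the collar's underside, axes as the handle's. A straight steel shank 4.4 mm thick runs down the axis to a bend, lowest point 75 mm below this origin. From the bend the 4.4 mm thick toe runs out along +x to 10 mm from the axis, rising 3 mm; the top of its end lies 7.4 mm above the lowest point.
- stand: Fixed tool stand, base 90 x 80 mm, top plate 88 mm above the table. A slot in the plate, 28 mm along the stand's x (-9 to +19 mm) and 14 mm along y, takes shank and toe; the collar rests on the plate, toe along the stand's +x, shank near the stand's axis, handle centre 122 mm above the table. Origin: on the table on that axis; z up.
- bin: Fixed open red bin, 130 x 130 mm outside, walls 4 mm thick and 32 mm high, floor 4 mm thick. Empty. Origin: centre of its underside; its sides run along its x and y.
- spare1: Spare plug, green top, standing on the table; leave alone.
- spare2: Second spare plug, green top; leave alone.
- tape: Roll of yellow tape, 90 mm across, 24 mm high; leave alone.
- jar: Small amber jar, 48 mm across, 50 mm tall; leave alone.
- cleaner: Small bottle, 44 mm across, 100 mm tall; leave alone.
- dish: White dish, 64 mm across, 25 mm high; leave alone.
- block: Small orange block, 50 x 33 x 30 mm; leave alone.
There are look-alikes about, which are no part of the job. What is shaped like the nest but yellow is not meant.

How it is judged:
On the way, in this order (a step that is already met when the one before it is completed fails the run):
1. the hook is lifted out of its stand in the gripper (z of hook_grip in the frame of stand above 0.15 m and contact force between hook and the fingers above 1 N), for 0.2 s.
2. the plug hangs on the hook, drawn clear of the bore (z of plug in the frame of nest above 0.106 m and contact force between hook and plug above 0.3 N), for 0.2 s.
3. the plug stands upright in the bin, off the hook (x of plug in the frame of bin between -0.045 and 0.045 m and y of plug in the frame of bin between -0.045 and 0.045 m and z of plug in the frame of bin below 0.012 m and angle between plug's own z axis and vertical below 0.15 rad and contact force between hook and plug below 0.05 N and linear speed of plug below 0.02 m/s), for 0.2 s.
At the end, for the whole second after the job is handed in: The plug stands upright (within 0.15 rad) on the bin's floor, wholly inside the bin, at rest; the hook is back in its stand, collar on the top plate (handle centre 112 to 128 mm above the table, within 18 mm of the stand's axis, within 0.12 rad of upright), at rest (x of plug in the frame of bin between -0.045 and 0.045 m and y of plug in the frame of bin between -0.045 and 0.045 m and z of plug in the frame of bin below 0.012 m and angle between plug's own z axis and vertical below 0.15 rad and z of hook_grip in the frame of stand between 0.112 and 0.128 m and horizontal distance between hook_grip and stand below 0.018 m and angle between hook_grip's own z axis and vertical below 0.12 rad and linear speed of each of plug, hook below 0.02 m/s); the robot touches nothing.
It fails at once if the hook pushes or pulls on the plug with more than 20 N (contact force between hook and plug above 20 N).
It fails at once if the hook presses on the nest with more than 20 N (contact force between hook and nest above 20 N).
It fails at once if the gripper's fingers touch the plug (contact force between the fingers and plug above 0.5 N).
It fails at once if the plug is dropped (it moves faster than 1 m/s) (linear speed of plug above 1 m/s).
It fails at once if another thing on the table is moved by more than 20 mm (distance of any of spare1, spare2, tape, jar, cleaner, dish, block from where it was at the start of the episode above 0.02 m).
It also fails if it takes over 72 s, if anything falls off the work surface, if the arm or the gripper's body presses on something with over 40 N, if the wrist force passes 120 N, or if a joint passes its speed limit or range.

## Working session

There is one attempt and no reset: what is moved stays moved. The work goes in short steps, Python scripts to look and compute and a tool call to move; the robot and the scene stay as the last step left them, time stands still between calls to the robot, and variables do not carry over. Pictures are saved under pics/ and viewed, at most 10 in all, crops included, and the job is handed in when it is done.

Besides the shell and the picture viewer there is one more tool, called after ">>>" by a JSON object that holds its "api" and its "payload", one argument or row to a line. step_arm: Moves the arm, as the interface text tells. Its arguments: {"type":"object","properties":{"targets":{"type":"array"},"fingers":{"type":"number"}},"required":["targets"]}

```bash
mkdir -p pics; cat > h.py <<'E'
import numpy as np, cv2
from rig import state, capture, ticket
def ray(c,u,v):
    K=np.array(c["mtx"]);R=np.array(c["attitude"]);p=np.array(c["position"])
    d=np.array([(u-K[0,2])/K[0,0],(v-K[1,2])/K[1,1],1.])
    if c.get("name")=="wrist":
        th=np.hypot(d[0],d[1]);s=np.sin(th)/max(th,1e-9);d=np.array([d[0]*s,d[1]*s,np.cos(th)])
    return p,R@d
def onz(c,u,v,z):
    p,d=ray(c,u,v);return p+d*(z-p[2])/d[2]
def proj(c,P):
    K=np.array(c["mtx"]);R=np.array(c["attitude"]);q=R.T@(np.array(P,float)-np.array(c["position"]))
    if c.get("name")=="wrist":
        r=np.hypot(q[0],q[1]);th=np.arctan2(r,q[2]);xy=q[:2]/max(r,1e-9)*th
    else: xy=q[:2]/q[2]
    return xy*[K[0,0],K[1,1]]+K[:2,2]
def cap(n):
    c=capture(n);c["name"]=n;c["pixels"]=np.array(c["pixels"]);return c
E
python3 - <<'E'
from h import *
import pickle
s=state();print({k:np.round(v,3).tolist() for k,v in s.items()})
for n in("side","top","wrist"):
    c=cap(n);pickle.dump(c,open(n+"0.pkl","wb"));cv2.imwrite(f"pics/{n}0.png",c["pixels"]);print(n,np.round(c["mtx"],1).tolist(),np.round(c["position"],3),np.round(c["attitude"],3).tolist())
E
```

```text
{'t': 0.0, 'joint_positions': [-1.331, 0.469, -0.049, 1.534, 0.024, 1.141, -0.082], 'qvel': [-0.001, -0.002, 0.001, -0.001, 0.002, -0.0, -0.0], 'joint_efforts': [0.0, -50.798, -0.08, -23.616, -0.061, 0.038, 0.0], 'ee_pos': [0.179, 0.65, 0.238], 'ee_rot': [[-0.964, 0.266, -0.0], [0.266, 0.964, -0.002], [-0.0, -0.002, -1.0]], 'wrist_force': [0.629, 0.783, 0.459], 'moment': [0.037, -0.053, -0.008], 'finger_force': 0.0, 'opening': 0.087}
side [[445.8, 0.0, 326.4], [0.0, 445.8, 244.1], [0.0, 0.0, 1.0]] [0.119 0.415 0.574] [[-0.741, -0.421, 0.523], [-0.672, 0.47, -0.573], [-0.004, -0.776, -0.631]]
top [[590.8, 0.0, 318.6], [0.0, 590.8, 236.5], [0.0, 0.0, 1.0]] [0.295 0.012 1.09 ] [[0.022, -0.981, 0.192], [-0.999, -0.028, -0.026], [0.031, -0.192, -0.981]]
wrist [[371.6, 0.0, 312.4], [0.0, 371.6, 239.1], [0.0, 0.0, 1.0]] [0.106 0.671 0.384] [[0.266, 0.927, 0.264], [0.964, -0.256, -0.075], [-0.002, 0.275, -0.962]]
```

View pics/top0.png

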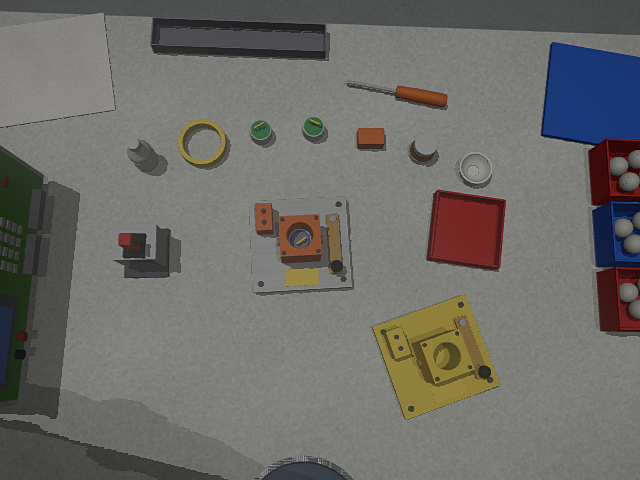

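View pics/side0.png

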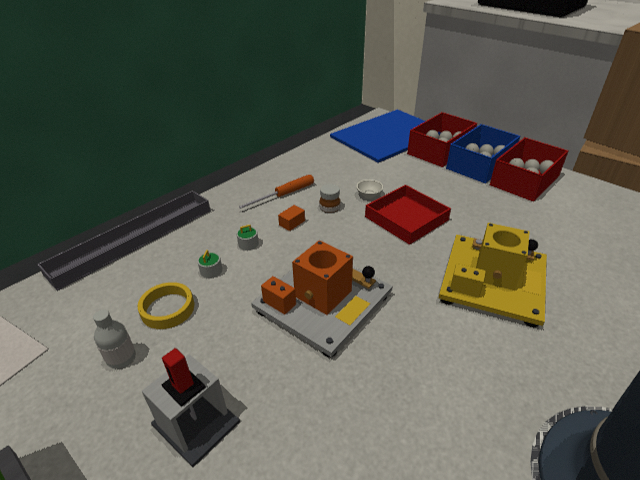

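Top view: orange nest at (300,239), with a yellow look-alike at (446,357). The empty red bin is at (467,230); the red bins at (620,170) and (620,300) hold balls. The hook's red handle is at (130,240) in the stand at (145,255). The side view agrees: nest (323,275), bin (407,213), stand (192,410). I choose the orange nest, the empty bin and the hook in the stand, and check them in close crops.

```bash
python3 - <<'E'
from h import *
import pickle
t=pickle.load(open("top0.pkl","rb"));s=pickle.load(open("side0.pkl","rb"))
def crop(c,x,y,w,h,k): return cv2.resize(c["pixels"][y:y+h,x:x+w],None,fx=k,fy=k,interpolation=cv2.INTER_CUBIC)
a=crop(t,110,220,80,60,5);b=crop(t,260,200,80,60,5);d=crop(s,130,340,120,90,400/120);e=crop(s,280,230,80,60,5)
cv2.imwrite("pics/crop.png",np.vstack([np.hstack([a,b]),np.hstack([d,e])]))
for n,c in(("top",t),("side",s)):
    hsv=cv2.cvtColor(c["pixels"],cv2.COLOR_BGR2HSV)
    for nm,lo,hi in(("red",(0,150,50),(4,255,255)),("red2",(175,150,50),(180,255,255)),("orange",(5,150,60),(14,255,255))):
        cs=cv2.findContours(cv2.inRange(hsv,lo,hi),cv2.RETR_EXTERNAL,cv2.CHAIN_APPROX_SIMPLE)[0]
        for q in cs:
            if cv2.contourArea(q)>60: print(n,nm,cv2.contourArea(q),np.round(cv2.minAreaRect(q)[0]),cv2.approxPolyDP(q,3,True)[:,0].tolist())
E
```

```text
top red 1704.0 [618. 298.] [[597, 272], [601, 330], [618, 329], [616, 326], [639, 329], [639, 319], [625, 310], [629, 303], [621, 302], [618, 295], [620, 283], [634, 284], [639, 275], [617, 273], [618, 268], [639, 268], [616, 267]]
top red 96.5 [124. 239.] [[119, 234], [119, 244], [129, 244], [130, 234]]
top red 4544.5 [468. 228.] [[437, 190], [430, 254], [436, 211], [438, 218], [430, 256], [499, 267], [505, 200]]
top red 1320.5 [614. 172.] [[639, 140], [606, 139], [593, 151], [589, 150], [592, 204], [608, 196], [609, 187], [610, 195], [639, 196], [639, 186], [633, 192], [620, 193], [617, 190], [623, 190], [616, 189], [617, 181], [610, 179], [618, 177], [610, 174], [608, 161], [614, 156], [626, 158], [621, 156], [629, 153], [609, 152], [607, 140]]
top orange 1528.5 [300. 235.] [[318, 214], [279, 217], [282, 256], [321, 253], [315, 252], [320, 249]]
top orange 383.5 [263. 216.] [[270, 203], [255, 204], [257, 230], [272, 228]]
top orange 374.5 [370. 136.] [[358, 129], [358, 143], [383, 143], [383, 128]]
top orange 569.0 [421.  95.] [[395, 95], [438, 105], [446, 102], [445, 94], [397, 8
[... 214 characters left out ...]
], [447, 220], [450, 208]]
side red 3010.5 [527. 167.] [[524, 137], [496, 160], [490, 184], [534, 200], [557, 177], [567, 151]]
side red 1969.0 [439. 137.] [[476, 123], [441, 112], [410, 131], [407, 153], [442, 166], [449, 143]]
side orange 3945.0 [313. 285.] [[352, 256], [347, 258], [348, 254], [318, 241], [292, 262], [294, 287], [272, 276], [261, 285], [263, 300], [285, 313], [295, 304], [296, 296], [328, 313], [351, 290]]
side orange 423.5 [291. 217.] [[302, 209], [293, 205], [278, 215], [279, 224], [287, 229], [304, 220]]
side orange 71.0 [329. 203.] [[320, 203], [328, 206], [339, 200], [333, 203], [320, 198]]
side orange 342.5 [294. 185.] [[311, 175], [276, 187], [277, 195], [310, 184]]
```

View pics/crop.png

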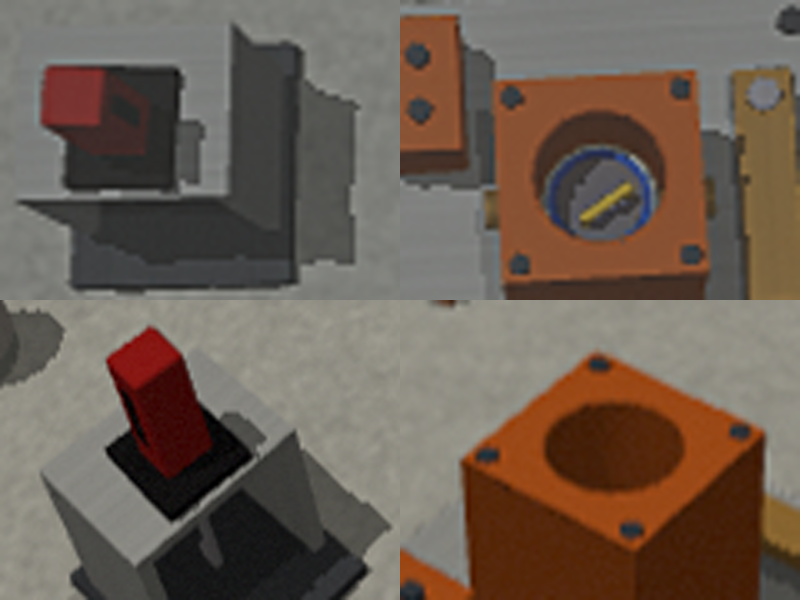

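Crops: the bore is open, with the plug's bail a yellow bar from about (376,244) to (386,237) in top-image pixels. The red handle stands on its black collar, at top-image (125,239). Next I work out the poses.

```bash
python3 - <<'E'
from h import *
import pickle
t=pickle.load(open("top0.pkl","rb"));s=pickle.load(open("side0.pkl","rb"))
T=lambda x,y,z,ox,oy:np.round(onz(t,ox+x/5,oy+y/5,z)*1000)[:2].tolist()
S=lambda x,y,z:np.round(onz(s,130+x*.3,340+(y-300)*.3,z)*1000)[:2].tolist()
S2=lambda x,y,z:np.round(onz(s,280+(x-400)/5,230+(y-300)/5,z)*1000)[:2].tolist()
print("plate T",[T(x,y,.088,110,220) for x,y in((22,28),(232,22),(230,195),(18,203))])
print("plate S",[S(x,y,.088) for x,y in((205,350),(297,432),(140,563),(42,472))])
print("collar T",[T(x,y,.094,110,220) for x,y in((65,65),(180,68),(180,190),(65,188))])
print("collar S",[S(x,y,.094) for x,y in((107,452),(175,515),(250,455))])
print("handle top T",[T(x,y,.150,110,220) for x,y in((48,66),(105,68),(100,126),(42,124))])
print("handle top S",[S(x,y,.150) for x,y in((107,360),(153,327),(182,348),(137,380))])
print("base T",[T(x,y,.008,110,220) for x,y in((72,288),(297,285),(300,48))])
print("nest T",[T(x-400,y,.104,260,200) for x,y in((495,80),(695,70),(707,268),(505,282))])
print("bore T",[T(x-400,y,.104,260,200) for x,y in((533,170),(665,170),(598,110))])
print("nest S",[S2(x,y,.104) for x,y in((598,352),(765,432),(635,550),(462,460))])
print("bail T",[T(x-400,y,.074,260,200) for x,y in((582,220),(632,186))],"plugtop",[T(x-400,y,.059,260,200) for x,y in((545,198),(655,190),(600,148),(600,240))])
for c,pts in((t,[(437,190),(505,200),(499,267),(429,257)]),(s,[(404,185),(450,208),(409,232),(367,204)])):
    print("bin",[np.round(onz(c,u,v,.032)*1000)[:2].tolist() for u,v in pts])
im=s["pixels"][375:465,145:245];cv2.imwrite("pics/st.png",cv2.convertScaleAbs(cv2.resize(im,None,fx=6,fy=6,interpolation=cv2.INTER_CUBIC),alpha=2))
E
```

```text
plate T [[501.0, 336.0], [505.0, 265.0], [445.0, 261.0], [440.0, 332.0]]
plate S [[499.0, 265.0], [442.0, 264.0], [440.0, 334.0], [498.0, 338.0]]
collar T [[487.0, 319.0], [487.0, 280.0], [445.0, 277.0], [445.0, 315.0]]
collar S [[483.0, 318.0], [442.0, 316.0], [443.0, 284.0]]
handle top T [[476.0, 307.0], [476.0, 289.0], [457.0, 289.0], [457.0, 307.0]]
handle top S [[472.0, 310.0], [473.0, 291.0], [457.0, 289.0], [458.0, 307.0]]
base T [[421.0, 336.0], [424.0, 254.0], [513.0, 259.0]]
nest T [[522.0, 54.0], [528.0, -14.0], [459.0, -20.0], [453.0, 48.0]]
bore T [[491.0, 40.0], [493.0, -5.0], [513.0, 19.0]]
nest S [[525.0, -12.0], [456.0, -18.0], [451.0, 51.0], [519.0, 58.0]]
bail T [[480.0, 23.0], [493.0, 6.0]] plugtop [[490.0, 37.0], [494.0, -2.0], [509.0, 18.0], [476.0, 17.0]]
bin [[597.0, -235.0], [582.0, -363.0], [455.0, -347.0], [470.0, -218.0]]
bin [[581.0, -356.0], [455.0, -345.0], [472.0, -216.0], [596.0, -238.0]]
```

View pics/st.png

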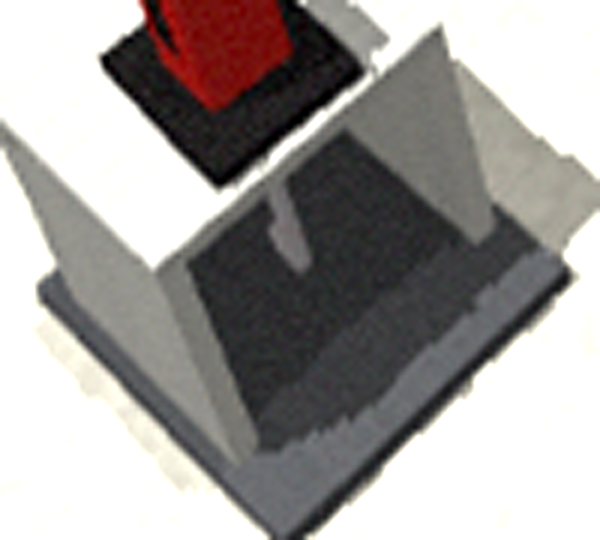

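The close view shows the shank under the plate with the toe bump on its +x side, so the toe points along world +x at about 3° yaw. The handle centre is near (0.4655, 0.2985). I grip it across the hook's y, which leaves room to turn later at the nest.

>>> {"api": "step_arm", "payload": {
  "targets": [
    [[-0.0231, -0.0164, 0], 0],
    [[-0.0231, -0.0164, 0], 0],
    [[-0.0231, -0.0164, 0], 0],
    [[-0.0231, -0.0164, 0], 0],
    [[-0.0231, -0.0164, 0], 0],
    [[-0.0231, -0.0164, 0], 0],
    [[-0.0231, -0.0164, 0], 0],
    [[-0.0231, -0.0164, 0], 0],
    [[-0.0231, -0.0164, 0], 0],
    [[-0.0231, -0.0164, 0], 0],
    [[-0.0231, -0.0164, 0], 0],
    [[-0.0231, -0.0164, 0], 0],
    [[-0.0231, -0.0164, 0], 0],
    [[-0.0231, -0.0164, 0], 0],
    [[-0.0231, -0.0164, 0], 0],
    [[-0.0231, -0.0164, 0], 0],
    [[0, 0, 0], -0.107],
    [[0, 0, 0], -0.107],
    [[0, 0, 0], -0.107],
    [[0, 0, 0], 0]
  ],
  "fingers": 70
}}

```text
t: 1.82
ee_pos: [0.4658, 0.2994, 0.2393]
ee_rot: [[-0.999, -0.053, -0.001], [-0.053, 0.999, -0.0], [0.001, -0.0, -1.0]]
wrist_force: [0.1, -0.0, -0.7]
opening: 0.061
finger_force: 0.0
```

```bash
python3 - <<'E'
from h import *
c=cap("wrist");s=state();print(s["t"],np.round(s["ee_pos"],4),np.round(s["ee_rot"],3).tolist(),np.round(s["joint_positions"],2))
im=c["pixels"].copy()
hsv=cv2.cvtColor(im,cv2.COLOR_BGR2HSV);m=cv2.inRange(hsv,(0,150,40),(4,255,255))|cv2.inRange(hsv,(176,150,40),(180,255,255))
for q in cv2.findContours(m,cv2.RETR_EXTERNAL,cv2.CHAIN_APPROX_SIMPLE)[0]:
    if cv2.contourArea(q)>200: print(cv2.contourArea(q),cv2.approxPolyDP(q,4,True)[:,0].tolist())
a=cv2.inRange(hsv,(5,140,50),(14,255,255))
for q in cv2.findContours(a,cv2.RETR_EXTERNAL,cv2.CHAIN_APPROX_SIMPLE)[0]:
    if cv2.contourArea(q)>500: print("or",cv2.approxPolyDP(q,4,True)[:,0].tolist())
for P in [(.4655+a,.2985+b,.15) for a in(-.01,.01) for b in(-.01,.01)]: cv2.circle(im,tuple(int(v) for v in proj(c,P)),3,(0,255,0),1)
for P in [(.4655+a,.2985+b,.094) for a in(-.021,.021) for b in(-.018,.018)]: cv2.circle(im,tuple(int(v) for v in proj(c,P)),3,(255,255,0),1)
cv2.imwrite("pics/w1.png",im)
E
```

```text
1.8667 [0.4658 0.2994 0.2393] [[-0.999, -0.05, -0.001], [-0.05, 0.999, -0.0], [0.001, -0.0, -1.0]] [-0.7   0.27  0.06  1.83 -0.02  1.04  0.99]
or [[125, 243], [126, 254], [122, 245], [96, 244], [88, 193], [31, 200], [2, 211], [7, 214], [4, 225], [18, 274], [53, 274], [52, 266], [60, 274], [89, 256], [96, 282], [102, 277], [130, 282]]
```

View pics/w1.png

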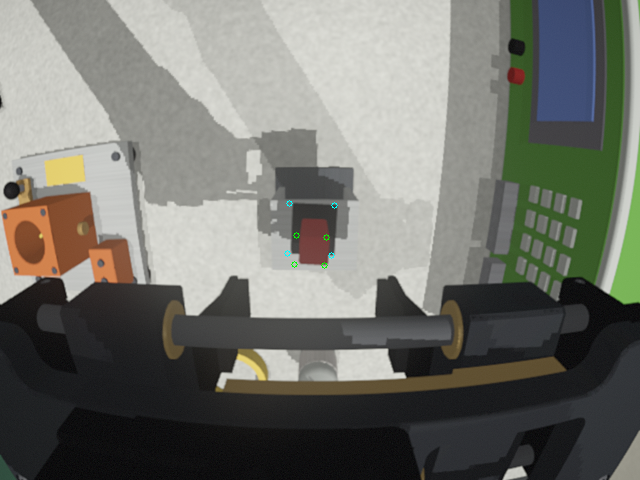

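The wrist view shows the red handle at (315,242), centred between the fingers, on the black collar (291–337, 203–255). My predictions are about 2 mm off, so I descend and grip.

>>> {"api": "step_arm", "payload": {
  "targets": [
    [[0, 0, 0.02], 0],
    [[0, 0, 0.02], 0],
    [[0, 0, 0.02], 0],
    [[0, 0, 0.02], 0],
    [[0, 0, 0.02], 0],
    [[0, 0, 0.0125], 0],
    [[0, 0, 0.0065], 0],
    [[0, 0, 0], 0],
    [[0, 0, 0], 0]
  ]
}}

```text
t: 2.62
ee_pos: [0.466, 0.2999, 0.1208]
ee_rot: [[-0.999, -0.051, 0.0], [-0.051, 0.999, 0.0], [-0.0, 0.0, -1.0]]
wrist_force: [0.6, -0.9, -0.2]
opening: 0.0611
finger_force: 0.0
```

>>> {"api": "step_arm", "payload": {
  "targets": [
    [[0, 0, 0], 0],
    [[0, 0, 0], 0],
    [[0, 0, 0], 0],
    [[0, 0, 0], 0],
    [[0, 0, 0], 0],
    [[0, 0, 0], 0],
    [[0, 0, 0], 0],
    [[0, 0, 0], 0],
    [[0, 0, 0], 0],
    [[0, 0, 0], 0]
  ],
  "fingers": 0
}}

```text
t: 3.45
ee_pos: [0.4659, 0.2997, 0.1206]
ee_rot: [[-0.999, -0.052, -0.0], [-0.052, 0.999, 0.0], [-0.0, 0.0, -1.0]]
wrist_force: [-0.1, -0.0, 1.0]
opening: 0.02
finger_force: 30.0
```

```bash
python3 - <<'E'
from h import *
s=state();print({k:np.round(v,4).tolist() for k,v in s.items()})
E
```

```text
{'t': 3.45, 'joint_positions': [-0.688, 0.408, 0.051, 1.9437, -0.0287, 0.7905, 1.002], 'qvel': [0.0006, -0.0011, 0.0008, 0.0021, -0.0003, -0.0003, 0.001], 'joint_efforts': [0.0542, -41.6324, 0.9893, -18.2398, 0.0221, 0.0134, 0.0022], 'ee_pos': [0.4659, 0.2997, 0.1206], 'ee_rot': [[-0.9986, -0.0522, -0.0], [-0.0522, 0.9986, 0.0002], [-0.0, 0.0002, -1.0]], 'wrist_force': [-0.0571, -0.0259, 1.0445], 'moment': [0.0046, 0.1106, 0.0124], 'finger_force': 29.9945, 'opening': 0.02}
```

>>> {"api": "step_arm", "payload": {
  "targets": [
    [[0, 0, -0.01], 0],
    [[0, 0, -0.02], 0],
    [[0, 0, -0.02], 0],
    [[0, 0, -0.02], 0],
    [[0, 0, -0.02], 0],
    [[0, 0, -0.02], 0],
    [[0, 0, -0.02], 0],
    [[0, 0, -0.01], 0],
    [[0, 0, 0], 0],
    [[0, 0, 0], 0],
    [[0, 0, 0], 0]
  ]
}}

```text
t: 4.37
ee_pos: [0.4651, 0.2992, 0.2592]
ee_rot: [[-0.999, -0.052, -0.002], [-0.052, 0.999, -0.001], [0.002, -0.001, -1.0]]
wrist_force: [0.2, 0.3, -1.1]
opening: 0.0197
finger_force: 30.0
```

>>> {"api": "step_arm", "payload": {
  "targets": [
    [[-0.0015, -0.023, 0], 0],
    [[-0.0015, -0.023, 0], 0],
    [[-0.0015, -0.023, 0], 0],
    [[-0.0015, -0.023, 0], 0],
    [[-0.0015, -0.023, 0], 0],
    [[-0.0015, -0.023, 0], 0],
    [[-0.0015, -0.023, 0], 0],
    [[-0.0015, -0.023, 0], 0],
    [[-0.0015, -0.023, 0], 0],
    [[-0.0015, -0.023, 0], 0],
    [[-0.0015, -0.023, 0], 0],
    [[-0.0015, -0.023, 0], 0]
  ]
}}

```text
t: 5.37
ee_pos: [0.4974, 0.0238, 0.259]
ee_rot: [[-0.999, -0.052, -0.003], [-0.052, 0.999, -0.001], [0.003, -0.0, -1.0]]
wrist_force: [-0.3, 0.7, -1.7]
opening: 0.0195
finger_force: 30.0
```

>>> {"api": "step_arm", "payload": {
  "targets": [
    [[0, 0, 0], 0.12],
    [[0, 0, 0], 0.12],
    [[0, 0, 0], 0.12],
    [[0, 0, 0], 0.12],
    [[0, 0, 0], 0.12],
    [[0, 0, 0], 0.12],
    [[0, 0, 0], 0.12],
    [[0, 0, 0], 0.12],
    [[0, 0, 0], 0.12],
    [[0, 0, 0], 0.12],
    [[0, 0, 0], 0.12],
    [[0, 0, 0], 0.12],
    [[0, 0, 0], 0.12],
    [[0, 0, 0], 0.12],
    [[0, 0, 0], 0.12],
    [[0, 0, 0], 0.12],
    [[0, 0, 0], 0.12],
    [[0, 0, 0], 0.12],
    [[0, 0, 0], 0.12],
    [[0, 0, 0], 0.12]
  ]
}}

```text
t: 7.03
ee_pos: [0.4973, 0.0249, 0.259]
ee_rot: [[0.705, 0.709, -0.003], [0.709, -0.705, -0.001], [-0.003, -0.002, -1.0]]
wrist_force: [1.1, 0.4, -1.1]
opening: 0.0197
finger_force: 30.0
```

>>> {"api": "step_arm", "payload": {
  "targets": [
    [[0, 0, 0], 0.12],
    [[0, 0, 0], 0.021],
    [[0, 0, 0], 0],
    [[0, 0, 0], 0],
    [[0, 0, 0], 0]
  ]
}}

```text
t: 7.45
ee_pos: [0.498, 0.025, 0.2601]
ee_rot: [[0.793, 0.609, -0.001], [0.609, -0.793, -0.0], [-0.001, -0.0, -1.0]]
wrist_force: [0.1, 0.4, -0.8]
opening: 0.0203
finger_force: 30.0
```

```bash
python3 - <<'E'
from h import *
import pickle
s=state();print({k:np.round(v,4).tolist() for k,v in s.items()})
w=cap("wrist");t=cap("top");d=cap("side")
pickle.dump((s,w,t,d),open("n1.pkl","wb"))
p=np.array(s["ee_pos"]);R=np.array(s["ee_rot"])
lo=p-[0,0,.1076];tip=lo-.01*R[:,0]+[0,0,.0052]
for n,c in(("w",w),("t",t),("d",d)): print(n,"low",proj(c,lo).round(),"tip",proj(c,tip).round(),"mouth",proj(c,(.4895,.018,.104)).round(),"bail",proj(c,(.4865,.0147,.072)).round())
def crop(c,P,h,k):
    u,v=[int(a) for a in proj(c,P)];u=np.clip(u,h,639-h);v=np.clip(v,int(h*.75),479-int(h*.75));print(u,v);q=int(h*.75)
    return cv2.resize(c["pixels"][v-q:v+q,u-h:u+h],(400,300),interpolation=cv2.INTER_CUBIC)
a=crop(w,(.4895,.018,.104),68,0);b=crop(t,(.4895,.018,.104),48,0);e=crop(d,tip,60,0);f=crop(w,(.4895,.018,.12),160,0)
cv2.imwrite("pics/n1.png",np.vstack([np.hstack([a,b]),np.hstack([e,f])]))
E
```

```text
{'t': 7.45, 'joint_positions': [-0.5922, 0.1641, 0.5226, 1.94, -0.0934, 1.0618, -0.9459], 'qvel': [-0.0, -0.0037, 0.0017, -0.0064, -0.0011, -0.0001, -0.0094], 'joint_efforts': [-0.0561, -28.8263, 2.1734, -22.9825, -0.0544, -0.0348, 0.0108], 'ee_pos': [0.498, 0.025, 0.2601], 'ee_rot': [[0.7933, 0.6088, -0.0008], [0.6088, -0.7933, -0.0002], [-0.0008, -0.0004, -1.0]], 'wrist_force': [0.0813, 0.436, -0.8436], 'moment': [-0.1025, 0.1417, 0.0048], 'finger_force': 29.9943, 'opening': 0.0203}
w low [313. 243.] tip [313. 259.] mouth [314. 239.] bail [314. 234.]
t low [295. 224.] tip [299. 229.] mouth [300. 235.] bail [301. 241.]
d low [316. 234.] tip [322. 232.] mouth [323. 258.] bail [326. 273.]
313 239
299 235
321 231
313 244
```

View pics/n1.png

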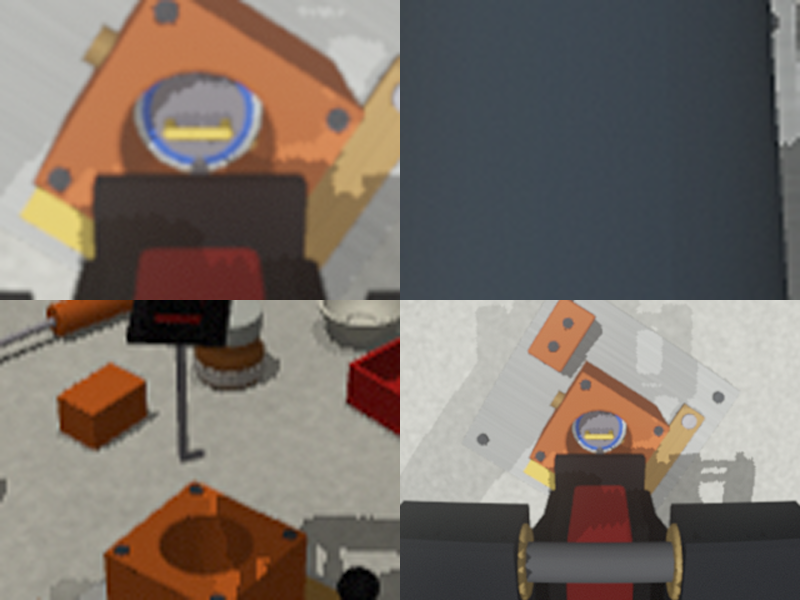

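The wrist crop shows the bail as a level yellow bar at wrist pixels (300–324, 232), square to the toe. The side crop shows the hook tip at (316,233)–(322,232), exactly where predicted.

```bash
python3 - <<'E'
from h import *
import pickle
s,w,t,d=pickle.load(open("n1.pkl","rb"))
R=np.array(s["ee_rot"]);p=np.array(s["ee_pos"])
f=lambda x,y:(245+x*.34,188+y*.34)
def show(n,P): print(n,np.round(P*1000,1)[:2],"tool xy",np.round(R.T@(P-p)*1000,1)[:2])
a=onz(w,*f(163,131),.074);b=onz(w,*f(232,131),.074)
show("bail",(a+b)/2);e=b-a;print("len",np.linalg.norm(e),"ang tool",np.degrees(np.arctan2(*(R.T@e)[:2])))
l=onz(w,*f(137,118),.059);r=onz(w,*f(265,118),.059);show("plug mid",(l+r)/2);show("plug near edge",onz(w,*f(200,168),.059));print(np.linalg.norm(l-r))
show("boreS",np.array([.48775,.01975,0]));show("boreT",np.array([.4905,.0173,0]));show("bailT",np.array([.4865,.0145,0]))
# bore ellipse in side view (dark orange inside mouth)
hsv=cv2.cvtColor(d["pixels"],cv2.COLOR_BGR2HSV)
pts=[(160,545),(252,545),(207,517)]
q=lambda x,y:(261+x*.3,186+(y-300)*.3)
show("boreS2",(onz(d,*q(160,545),.104)+onz(d,*q(252,545),.104))/2)
E
```

```text
bail [487.   17.6] tool xy [-13.1  -0.8]
len 0.021650589314167898 ang tool -0.04537269943213386
plug mid [488.  17.] tool xy [-12.7   0.3]
plug near edge [474.2   6.8] tool xy [-29.8   0. ]
0.04188186422718624
boreS [487.8  19.8] tool xy [-11.2  -2. ]
boreT [490.5  17.3] tool xy [-10.5   1.6]
bailT [486.5  14.5] tool xy [-15.3   1.4]
boreS2 [487.4  20.7] tool xy [-11.  -3.]
```

>>> {"api": "step_arm", "payload": {
  "targets": [
    [[0.002, -0.0003, 0.005], 0],
    [[0, 0, 0.01], 0],
    [[0, 0, 0.01], 0],
    [[0, 0, 0.01], 0],
    [[0, 0, 0.01], 0],
    [[0, 0, 0.01], 0],
    [[0, 0, 0.01], 0],
    [[0, 0, 0.007], 0],
    [[0, 0, 0.003], 0],
    [[0, 0, 0], 0],
    [[0, 0, 0], 0],
    [[0, 0, 0], 0]
  ]
}}

```text
t: 8.6
ee_pos: [0.5001, 0.0264, 0.186]
ee_rot: [[0.794, 0.607, 0.001], [0.607, -0.794, 0.0], [0.001, 0.0, -1.0]]
wrist_force: [0.4, -0.2, -0.4]
opening: 0.02
finger_force: 30.0
```

>>> {"api": "step_arm", "payload": {
  "targets": [
    [[0, 0, 0.002], 0],
    [[0, 0, 0.002], 0],
    [[0, 0, 0.002], 0],
    [[0, 0, 0], 0]
  ]
}}

```text
t: 8.93
ee_pos: [0.4994, 0.0265, 0.1792]
ee_rot: [[0.794, 0.607, -0.001], [0.608, -0.794, 0.0], [-0.0, -0.0, -1.0]]
wrist_force: [1.2, 0.4, -0.5]
opening: 0.02
finger_force: 30.0
```

>>> {"api": "step_arm", "payload": {
  "targets": [
    [[0, 0, 0.002], 0],
    [[0, 0, 0.002], 0],
    [[0, 0, 0.001], 0],
    [[0, 0, 0], 0]
  ]
}}

```text
t: 9.27
ee_pos: [0.4995, 0.0264, 0.1742]
ee_rot: [[0.794, 0.607, -0.001], [0.607, -0.794, -0.0], [-0.001, -0.0, -1.0]]
wrist_force: [-0.6, -0.2, -0.4]
opening: 0.02
finger_force: 30.0
```

>>> {"api": "step_arm", "payload": {
  "targets": [
    [[0, 0, 0.001], 0],
    [[0, 0, 0.001], 0],
    [[0, 0, 0.001], 0],
    [[0, 0, 0.001], 0],
    [[0, 0, 0], 0],
    [[0, 0, 0], 0]
  ]
}}

```text
t: 9.77
ee_pos: [0.4996, 0.0265, 0.1705]
ee_rot: [[0.794, 0.607, -0.0], [0.607, -0.794, 0.0], [-0.0, -0.0, -1.0]]
wrist_force: [-0.3, -0.1, 0.4]
opening: 0.0201
finger_force: 30.0
```

>>> {"api": "step_arm", "payload": {
  "targets": [
    [[0, 0, 0.001], 0],
    [[0, 0, 0], 0],
    [[0, 0, 0], 0]
  ]
}}

```text
t: 10.02
ee_pos: [0.4996, 0.0264, 0.1695]
ee_rot: [[0.794, 0.607, -0.0], [0.607, -0.794, 0.0], [-0.0, -0.0, -1.0]]
wrist_force: [-0.2, 0.4, -1.2]
opening: 0.0197
finger_force: 30.0
```

>>> {"api": "step_arm", "payload": {
  "targets": [
    [[0, 0, 0.0007], 0],
    [[0, 0, 0], 0],
    [[0, 0, 0], 0]
  ]
}}

```text
t: 10.27
ee_pos: [0.4997, 0.0264, 0.1688]
ee_rot: [[0.794, 0.607, -0.0], [0.607, -0.794, 0.0], [0.0, -0.0, -1.0]]
wrist_force: [-0.1, 0.1, -1.0]
opening: 0.02
finger_force: 30.0
```

>>> {"api": "step_arm", "payload": {
  "targets": [
    [[0, 0, 0.0006], 0],
    [[0, 0, 0], 0],
    [[-0.001, 0, 0], 0],
    [[-0.001, 0, 0], 0],
    [[-0.001, 0, 0], 0],
    [[0, 0, 0], 0]
  ]
}}

```text
t: 10.77
ee_pos: [0.497, 0.0244, 0.1682]
ee_rot: [[0.795, 0.607, -0.0], [0.607, -0.795, 0.0], [-0.0, -0.0, -1.0]]
wrist_force: [-0.1, 0.9, -1.4]
opening: 0.0197
finger_force: 30.0
```

>>> {"api": "step_arm", "payload": {
  "targets": [
    [[-0.001, 0, 0], 0],
    [[-0.001, 0, 0], 0],
    [[-0.001, 0, 0], 0],
    [[0, 0, 0], 0]
  ]
}}

```text
t: 11.1
ee_pos: [0.4947, 0.0226, 0.1682]
ee_rot: [[0.795, 0.607, -0.0], [0.607, -0.795, 0.0], [-0.0, -0.0, -1.0]]
wrist_force: [-0.7, 0.8, -0.5]
opening: 0.0198
finger_force: 30.0
```

>>> {"api": "step_arm", "payload": {
  "targets": [
    [[-0.001, 0, 0], 0],
    [[-0.001, 0, 0], 0],
    [[0, 0, 0], 0]
  ]
}}

```text
t: 11.35
ee_pos: [0.4931, 0.0214, 0.1682]
ee_rot: [[0.794, 0.607, -0.0], [0.607, -0.794, 0.0], [-0.0, -0.0, -1.0]]
wrist_force: [-0.6, 0.0, -1.5]
opening: 0.0198
finger_force: 30.0
```

>>> {"api": "step_arm", "payload": {
  "targets": [
    [[-0.001, 0, 0], 0],
    [[-0.001, 0, 0], 0],
    [[0, 0, 0], 0],
    [[0, 0, 0], 0]
  ]
}}

```text
t: 11.68
ee_pos: [0.4916, 0.0203, 0.1682]
ee_rot: [[0.794, 0.607, -0.0], [0.607, -0.794, 0.0], [0.0, -0.0, -1.0]]
wrist_force: [0.0, -0.1, -0.9]
opening: 0.0198
finger_force: 30.0
```

>>> {"api": "step_arm", "payload": {
  "targets": [
    [[-0.001, 0, 0], 0],
    [[0, 0, 0], 0],
    [[0, 0, 0], 0]
  ]
}}

```text
t: 11.93
ee_pos: [0.4909, 0.0197, 0.1682]
ee_rot: [[0.794, 0.607, 0.0], [0.607, -0.794, 0.0], [0.0, -0.0, -1.0]]
wrist_force: [0.5, -0.2, -0.9]
opening: 0.02
finger_force: 30.0
```

>>> {"api": "step_arm", "payload": {
  "targets": [
    [[-0.0007, 0, 0], 0],
    [[0, 0, 0], 0],
    [[0, 0, 0], 0]
  ]
}}

```text
t: 12.18
ee_pos: [0.4904, 0.0193, 0.1682]
ee_rot: [[0.794, 0.607, 0.0], [0.607, -0.794, 0.0], [0.0, -0.0, -1.0]]
wrist_force: [0.3, -1.0, -0.1]
opening: 0.0197
finger_force: 30.0
```

>>> {"api": "step_arm", "payload": {
  "targets": [
    [[0, 0, -0.001], 0],
    [[0, 0, -0.001], 0],
    [[0, 0, 0], 0],
    [[0, 0, 0], 0]
  ]
}}

```text
t: 12.52
ee_pos: [0.4905, 0.0193, 0.1703]
ee_rot: [[0.794, 0.607, 0.0], [0.607, -0.794, 0.0], [0.0, 0.0, -1.0]]
wrist_force: [0.5, 1.1, -0.7]
opening: 0.0199
finger_force: 30.0
```

>>> {"api": "step_arm", "payload": {
  "targets": [
    [[0, 0, -0.0005], 0],
    [[0, 0, -0.0005], 0],
    [[0, 0, 0], 0]
  ]
}}

```text
t: 12.77
ee_pos: [0.4904, 0.0193, 0.1713]
ee_rot: [[0.794, 0.607, 0.0], [0.607, -0.794, 0.0], [0.0, 0.0, -1.0]]
wrist_force: [-0.2, -0.4, -0.4]
opening: 0.0196
finger_force: 30.0
```

>>> {"api": "step_arm", "payload": {
  "targets": [
    [[0, 0, -0.0005], 0],
    [[0, 0, -0.0005], 0],
    [[0, 0, 0], 0]
  ]
}}

```text
t: 13.02
ee_pos: [0.4902, 0.0193, 0.172]
ee_rot: [[0.794, 0.607, -0.0], [0.607, -0.794, -0.0], [-0.0, -0.0, -1.0]]
wrist_force: [0.4, -0.3, -3.3]
opening: 0.0199
finger_force: 30.0
```

Contact: the upward pull is beginning. I continue slowly.

>>> {"api": "step_arm", "payload": {
  "targets": [
    [[0, 0, -0.0005], 0],
    [[0, 0, -0.0005], 0],
    [[0, 0, 0], 0]
  ]
}}

```text
t: 13.27
ee_pos: [0.4901, 0.0194, 0.173]
ee_rot: [[0.794, 0.607, -0.001], [0.607, -0.794, -0.0], [-0.001, -0.0, -1.0]]
wrist_force: [-0.3, 0.8, -4.3]
opening: 0.0197
finger_force: 30.0
```

>>> {"api": "step_arm", "payload": {
  "targets": [
    [[0, 0, -0.0005], 0],
    [[0, 0, -0.0005], 0],
    [[0, 0, 0], 0]
  ]
}}

```text
t: 13.52
ee_pos: [0.4903, 0.0194, 0.1742]
ee_rot: [[0.794, 0.607, -0.0], [0.607, -0.794, 0.0], [-0.0, -0.0, -1.0]]
wrist_force: [1.0, -0.1, -4.1]
opening: 0.0198
finger_force: 30.0
```

>>> {"api": "step_arm", "payload": {
  "targets": [
    [[0, 0, -0.0007], 0],
    [[0, 0, -0.0007], 0],
    [[0, 0, -0.0007], 0]
  ]
}}

```text
t: 13.77
ee_pos: [0.4901, 0.0194, 0.1763]
ee_rot: [[0.794, 0.607, -0.001], [0.607, -0.794, 0.0], [-0.0, -0.0, -1.0]]
wrist_force: [-0.1, 0.0, -5.7]
opening: 0.0199
finger_force: 30.0
```

>>> {"api": "step_arm", "payload": {
  "targets": [
    [[0, 0, -0.001], 0],
    [[0, 0, -0.001], 0],
    [[0, 0, -0.001], 0],
    [[0, 0, -0.001], 0],
    [[0, 0, -0.001], 0],
    [[0, 0, -0.001], 0]
  ]
}}

```text
t: 14.27
ee_pos: [0.4903, 0.0193, 0.1824]
ee_rot: [[0.794, 0.607, -0.0], [0.607, -0.794, 0.0], [0.0, -0.0, -1.0]]
wrist_force: [-0.2, -0.2, -5.5]
opening: 0.0201
finger_force: 30.0
```

>>> {"api": "step_arm", "payload": {
  "targets": [
    [[0, 0, -0.001], 0],
    [[0, 0, -0.001], 0],
    [[0, 0, -0.001], 0],
    [[0, 0, -0.001], 0],
    [[0, 0, -0.001], 0],
    [[0, 0, -0.001], 0],
    [[0, 0, -0.001], 0],
    [[0, 0, -0.001], 0]
  ]
}}

```text
t: 14.93
ee_pos: [0.4903, 0.0193, 0.1904]
ee_rot: [[0.794, 0.607, -0.0], [0.607, -0.794, 0.0], [0.0, -0.0, -1.0]]
wrist_force: [0.3, 0.4, -5.3]
opening: 0.0198
finger_force: 30.0
```

>>> {"api": "step_arm", "payload": {
  "targets": [
    [[0, 0, -0.001], 0],
    [[0, 0, -0.001], 0],
    [[0, 0, -0.001], 0],
    [[0, 0, -0.001], 0],
    [[0, 0, -0.001], 0],
    [[0, 0, -0.001], 0],
    [[0, 0, -0.001], 0],
    [[0, 0, -0.001], 0]
  ]
}}

```text
t: 15.6
ee_pos: [0.4906, 0.0193, 0.1987]
ee_rot: [[0.794, 0.607, 0.001], [0.607, -0.794, 0.0], [0.001, 0.0, -1.0]]
wrist_force: [-0.9, -0.4, -2.5]
opening: 0.0199
finger_force: 30.0
```

```bash
python3 - <<'E'
from h import *
s=state();print(s["t"],np.round(s["ee_pos"],4),np.round(s["wrist_force"],1))
E
```

```text
15.6 [0.4906 0.0193 0.1987] [-0.9 -0.4 -2.5]
```

>>> {"api": "step_arm", "payload": {
  "targets": [
    [[0, 0, -0.002], 0],
    [[0, 0, -0.0025], 0],
    [[0, 0, -0.0025], 0],
    [[0, 0, -0.0025], 0],
    [[0, 0, -0.0025], 0],
    [[0, 0, -0.0025], 0],
    [[0, 0, -0.0025], 0],
    [[0, 0, -0.0025], 0],
    [[0, 0, -0.0025], 0],
    [[0, 0, -0.0025], 0]
  ]
}}

```text
t: 16.43
ee_pos: [0.4904, 0.0193, 0.2231]
ee_rot: [[0.794, 0.607, 0.0], [0.607, -0.794, 0.0], [0.0, -0.0, -1.0]]
wrist_force: [-1.0, -0.0, -2.6]
opening: 0.0198
finger_force: 30.0
```

>>> {"api": "step_arm", "payload": {
  "targets": [
    [[0, 0, -0.0025], 0],
    [[0, 0, -0.0025], 0],
    [[0, 0, -0.0025], 0],
    [[0, 0, -0.0025], 0],
    [[0, 0, -0.0025], 0],
    [[0, 0, -0.0025], 0],
    [[0, 0, -0.0025], 0],
    [[0, 0, -0.0025], 0],
    [[0, 0, -0.0025], 0],
    [[0, 0, -0.0025], 0]
  ]
}}

```text
t: 17.27
ee_pos: [0.4903, 0.0193, 0.2481]
ee_rot: [[0.794, 0.607, -0.0], [0.607, -0.794, 0.0], [-0.0, -0.0, -1.0]]
wrist_force: [0.0, 0.4, -2.7]
opening: 0.0198
finger_force: 30.0
```

>>> {"api": "step_arm", "payload": {
  "targets": [
    [[0, 0, -0.0025], 0],
    [[0, 0, -0.0025], 0],
    [[0, 0, -0.0025], 0],
    [[0, 0, -0.0025], 0],
    [[0, 0, -0.0025], 0],
    [[0, 0, -0.0025], 0],
    [[0, 0, -0.0025], 0],
    [[0, 0, -0.0025], 0],
    [[0, 0, -0.0025], 0],
    [[0, 0, -0.0025], 0],
    [[0, 0, -0.0025], 0],
    [[0, 0, -0.0025], 0],
    [[0, 0, -0.001], 0],
    [[0, 0, 0], 0],
    [[0, 0, 0], 0],
    [[0, 0, 0], 0]
  ]
}}

```text
t: 18.6
ee_pos: [0.4902, 0.0194, 0.2787]
ee_rot: [[0.794, 0.607, -0.0], [0.607, -0.794, 0.0], [-0.0, -0.0, -1.0]]
wrist_force: [-0.4, -0.1, -3.5]
opening: 0.0197
finger_force: 30.0
```

```bash
python3 - <<'E'
from h import *
s=state();d=cap("side");p=np.array(s["ee_pos"]);print(s["t"],p.round(4),np.round(s["wrist_force"],1))
u,v=[int(a) for a in proj(d,p-[0,0,.12])];print(u,v)
cv2.imwrite("pics/hang.png",cv2.resize(d["pixels"][max(0,v-90):v+90,u-120:u+120],(640,480),interpolation=cv2.INTER_CUBIC))
E
```

```text
18.6 [0.4902 0.0194 0.2787] [-0.4 -0.1 -3.5]
321 231
```

View pics/hang.png

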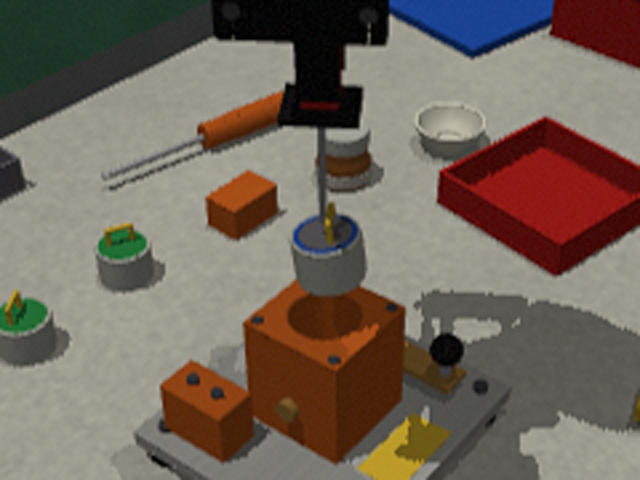

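The side view shows the plug with its blue top hanging on the hook at (328,250), clear of the block and slightly tilted. I carry it gently to the bin.

>>> {"api": "step_arm", "payload": {
  "targets": [
    [[-0.0013, 0.0022, 0], 0],
    [[-0.0027, 0.0045, 0], 0],
    [[-0.004, 0.0067, 0], 0],
    [[-0.0053, 0.0089, 0], 0],
    [[-0.0053, 0.0089, 0], 0],
    [[-0.0053, 0.0089, 0], 0],
    [[-0.0053, 0.0089, 0], 0],
    [[-0.0053, 0.0089, 0], 0],
    [[-0.0053, 0.0089, 0], 0],
    [[-0.0053, 0.0089, 0], 0],
    [[-0.0053, 0.0089, 0], 0],
    [[-0.0053, 0.0089, 0], 0],
    [[-0.0053, 0.0089, 0], 0],
    [[-0.0053, 0.0089, 0], 0],
    [[-0.0053, 0.0089, 0], 0],
    [[-0.0053, 0.0089, 0], 0],
    [[-0.0053, 0.0089, 0], 0]
  ]
}}

```text
t: 20.07
ee_pos: [0.509, -0.1412, 0.2788]
ee_rot: [[0.794, 0.607, -0.0], [0.607, -0.794, 0.0], [0.0, -0.0, -1.0]]
wrist_force: [0.3, 0.5, -3.3]
opening: 0.0197
finger_force: 30.0
```

>>> {"api": "step_arm", "payload": {
  "targets": [
    [[-0.0053, 0.0089, 0], 0],
    [[-0.0053, 0.0089, 0], 0],
    [[-0.0053, 0.0089, 0], 0],
    [[-0.0053, 0.0089, 0], 0],
    [[-0.0053, 0.0089, 0], 0],
    [[-0.0053, 0.0089, 0], 0],
    [[-0.0053, 0.0089, 0], 0],
    [[-0.0053, 0.0089, 0], 0],
    [[-0.0053, 0.0089, 0], 0],
    [[-0.0053, 0.0089, 0], 0],
    [[-0.0053, 0.0089, 0], 0],
    [[-0.0053, 0.0089, 0], 0],
    [[-0.0053, 0.0089, 0], 0],
    [[-0.004, 0.0067, 0], 0],
    [[-0.0027, 0.0045, 0], 0],
    [[-0.0013, 0.0022, 0], 0],
    [[0, 0, 0], 0],
    [[0, 0, 0], 0]
  ]
}}

```text
t: 21.57
ee_pos: [0.5263, -0.2891, 0.2787]
ee_rot: [[0.794, 0.608, -0.0], [0.608, -0.794, 0.001], [0.0, -0.001, -1.0]]
wrist_force: [-0.1, 0.8, -2.6]
opening: 0.02
finger_force: 30.0
```

>>> {"api": "step_arm", "payload": {
  "targets": [
    [[0, 0, 0.003], 0],
    [[0, 0, 0.006], 0],
    [[0, 0, 0.008], 0],
    [[0, 0, 0.008], 0],
    [[0, 0, 0.008], 0],
    [[0, 0, 0.008], 0],
    [[0, 0, 0.008], 0],
    [[0, 0, 0.008], 0],
    [[0, 0, 0.008], 0],
    [[0, 0, 0.008], 0],
    [[0, 0, 0.008], 0],
    [[0, 0, 0.008], 0],
    [[0, 0, 0.008], 0],
    [[0, 0, 0.008], 0],
    [[0, 0, 0.006], 0],
    [[0, 0, 0.004], 0],
    [[0, 0, 0.003], 0],
    [[0, 0, 0.0017], 0],
    [[0, 0, 0], 0]
  ]
}}

```text
t: 23.15
ee_pos: [0.5262, -0.2895, 0.1589]
ee_rot: [[0.794, 0.607, -0.0], [0.607, -0.794, 0.0], [-0.0, -0.0, -1.0]]
wrist_force: [-0.6, 0.5, -2.1]
opening: 0.02
finger_force: 30.0
```

>>> {"api": "step_arm", "payload": {
  "targets": [
    [[0, 0, 0.001], 0],
    [[0, 0, 0.001], 0],
    [[0, 0, 0.001], 0],
    [[0, 0, 0.001], 0],
    [[0, 0, 0.001], 0],
    [[0, 0, 0.001], 0],
    [[0, 0, 0], 0]
  ]
}}

```text
t: 23.73
ee_pos: [0.5261, -0.2894, 0.1529]
ee_rot: [[0.794, 0.607, -0.0], [0.607, -0.794, 0.0], [-0.0, -0.0, -1.0]]
wrist_force: [0.3, 0.2, -2.7]
opening: 0.0195
finger_force: 30.0
```

>>> {"api": "step_arm", "payload": {
  "targets": [
    [[0, 0, 0.0005], 0],
    [[0, 0, 0.0005], 0],
    [[0, 0, 0.0005], 0],
    [[0, 0, 0.0005], 0],
    [[0, 0, 0], 0],
    [[0, 0, 0], 0]
  ]
}}

```text
t: 24.23
ee_pos: [0.5262, -0.2895, 0.151]
ee_rot: [[0.794, 0.607, -0.0], [0.607, -0.794, 0.0], [0.0, -0.0, -1.0]]
wrist_force: [-1.3, 0.4, -2.9]
opening: 0.0201
finger_force: 30.0
```

>>> {"api": "step_arm", "payload": {
  "targets": [
    [[0, 0, 0.0005], 0],
    [[0, 0, 0.0005], 0],
    [[0, 0, 0.0005], 0],
    [[0, 0, 0.0005], 0],
    [[0, 0, 0], 0],
    [[0, 0, 0], 0]
  ]
}}

```text
t: 24.73
ee_pos: [0.5262, -0.2897, 0.1491]
ee_rot: [[0.794, 0.607, -0.0], [0.607, -0.794, -0.0], [-0.0, 0.0, -1.0]]
wrist_force: [-0.3, -0.7, -2.1]
opening: 0.0195
finger_force: 30.0
```

>>> {"api": "step_arm", "payload": {
  "targets": [
    [[0, 0, 0.0005], 0],
    [[0, 0, 0.0005], 0],
    [[0, 0, 0.0005], 0],
    [[0, 0, 0.0005], 0],
    [[0, 0, 0], 0],
    [[0, 0, 0], 0]
  ]
}}

```text
t: 25.23
ee_pos: [0.5262, -0.2895, 0.147]
ee_rot: [[0.794, 0.607, -0.0], [0.607, -0.794, 0.0], [0.0, -0.0, -1.0]]
wrist_force: [0.3, -0.8, -1.9]
opening: 0.0197
finger_force: 30.0
```

>>> {"api": "step_arm", "payload": {
  "targets": [
    [[0, 0, 0.0005], 0],
    [[0, 0, 0.0005], 0],
    [[0, 0, 0.0005], 0],
    [[0, 0, 0], 0],
    [[0, 0, 0], 0]
  ]
}}

```text
t: 25.65
ee_pos: [0.5265, -0.2894, 0.1457]
ee_rot: [[0.794, 0.608, 0.0], [0.608, -0.794, 0.0], [0.0, 0.0, -1.0]]
wrist_force: [0.7, -0.6, -1.1]
opening: 0.0198
finger_force: 30.0
```

```bash
python3 - <<'E'
from h import *
s=state();p=np.array(s["ee_pos"]);print(s["t"],p.round(4),np.round(s["wrist_force"],1))
d=cap("side");w=cap("wrist")
u,v=[int(a) for a in proj(d,p-[0,0,.12])];a=cv2.resize(d["pixels"][v-45:v+45,u-60:u+60],(400,300),interpolation=cv2.INTER_CUBIC)
u,v=[int(a) for a in proj(w,p-[0,0,.12])];print(u,v);v=min(v,479-60);b=cv2.resize(w["pixels"][v-60:v+60,u-80:u+80],(400,300),interpolation=cv2.INTER_CUBIC)
cv2.imwrite("pics/bin.png",np.hstack([a,b]))
E
```

```text
25.65 [ 0.5265 -0.2894  0.1457] [ 0.7 -0.6 -1.1]
313 238
```

View pics/bin.png

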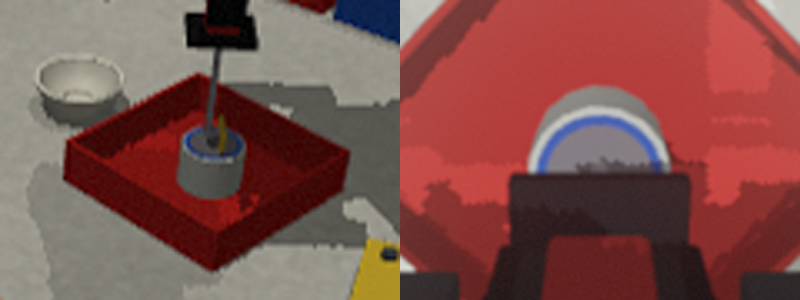

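The plug stands upright at the middle of the bin and the hook is nearly slack. I lower a little more, then draw the toe out backwards.

>>> {"api": "step_arm", "payload": {
  "targets": [
    [[0, 0, 0.0005], 0],
    [[0, 0, 0.0005], 0],
    [[0, 0, 0.0005], 0],
    [[0, 0, 0], 0],
    [[0, 0, 0], 0]
  ]
}}

```text
t: 26.17
ee_pos: [0.5262, -0.2895, 0.144]
ee_rot: [[0.794, 0.607, -0.0], [0.607, -0.794, 0.0], [-0.0, -0.0, -1.0]]
wrist_force: [0.2, -0.3, -1.1]
opening: 0.0198
finger_force: 30.0
```

>>> {"api": "step_arm", "payload": {
  "targets": [
    [[0.001, 0, 0], 0],
    [[0.001, 0, 0], 0],
    [[0.001, 0, 0], 0],
    [[0.001, 0, 0], 0],
    [[0, 0, 0], 0]
  ]
}}

```text
t: 26.58
ee_pos: [0.5297, -0.2868, 0.1441]
ee_rot: [[0.794, 0.608, 0.0], [0.608, -0.794, 0.0], [0.0, -0.0, -1.0]]
wrist_force: [-0.6, -0.7, -1.1]
opening: 0.0199
finger_force: 30.0
```

>>> {"api": "step_arm", "payload": {
  "targets": [
    [[0.001, 0, 0], 0],
    [[0.001, 0, 0], 0],
    [[0.001, 0, 0], 0],
    [[0.001, 0, 0], 0],
    [[0.001, 0, 0], 0],
    [[0.001, 0, 0], 0],
    [[0.001, 0, 0], 0],
    [[0.001, 0, 0], 0],
    [[0.001, 0, 0], 0],
    [[0.001, 0, 0], 0],
    [[0.001, 0, 0], 0],
    [[0, 0, 0], 0],
    [[0, 0, 0], 0]
  ]
}}

```text
t: 27.67
ee_pos: [0.5382, -0.2804, 0.1441]
ee_rot: [[0.794, 0.608, -0.0], [0.608, -0.794, 0.0], [0.0, -0.0, -1.0]]
wrist_force: [0.2, 0.1, -1.2]
opening: 0.02
finger_force: 30.0
```

```bash
python3 - <<'E'
from h import *
s=state();p=np.array(s["ee_pos"]);print(s["t"],p.round(4),np.round(s["wrist_force"],1))
d=cap("side");w=cap("wrist")
u,v=[int(a) for a in proj(d,p-[0,0,.12])];a=cv2.resize(d["pixels"][v-36:v+36,u-48:u+48],(480,360),interpolation=cv2.INTER_CUBIC)
cv2.imwrite("pics/bin2.png",a)
E
```

```text
27.6667 [ 0.5382 -0.2804  0.1441] [ 0.2  0.1 -1.2]
```

View pics/bin2.png

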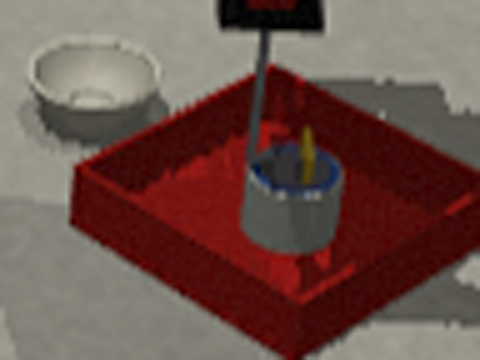

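The toe is clear of the bail: shank at (255,150), bail at (308,155). I raise the hook, checking the force first.

>>> {"api": "step_arm", "payload": {
  "targets": [
    [[0, 0, -0.002], 0],
    [[0, 0, -0.002], 0],
    [[0, 0, -0.002], 0],
    [[0, 0, -0.002], 0],
    [[0, 0, 0], 0]
  ]
}}

```text
t: 28.18
ee_pos: [0.5384, -0.2806, 0.1527]
ee_rot: [[0.794, 0.607, 0.001], [0.607, -0.794, -0.0], [0.001, 0.001, -1.0]]
wrist_force: [-0.8, -0.4, -1.2]
opening: 0.0201
finger_force: 30.0
```

>>> {"api": "step_arm", "payload": {
  "targets": [
    [[0, 0, -0.01], 0],
    [[0, 0, -0.018], 0],
    [[0, 0, -0.02], 0],
    [[0, 0, -0.02], 0],
    [[0, 0, -0.02], 0],
    [[0, 0, -0.02], 0],
    [[0, 0, 0], 0]
  ]
}}

```text
t: 28.77
ee_pos: [0.5399, -0.282, 0.265]
ee_rot: [[0.795, 0.607, 0.008], [0.607, -0.795, -0.003], [0.004, 0.007, -1.0]]
wrist_force: [-0.7, -0.4, -0.3]
opening: 0.0204
finger_force: 30.0
```

>>> {"api": "step_arm", "payload": {
  "targets": [
    [[0.0147, -0.0252, 0], 0],
    [[0.0147, -0.0252, 0], 0],
    [[0.0147, -0.0252, 0], 0],
    [[0.0147, -0.0252, 0], 0],
    [[0.0147, -0.0252, 0], 0],
    [[0.0147, -0.0252, 0], 0],
    [[0.0147, -0.0252, 0], 0],
    [[0.0147, -0.0252, 0], 0],
    [[0.0147, -0.0252, 0], 0],
    [[0.0147, -0.0252, 0], 0],
    [[0.0147, -0.0252, 0], 0],
    [[0.0147, -0.0252, 0], 0],
    [[0.0147, -0.0252, 0], 0],
    [[0.0147, -0.0252, 0], 0],
    [[0.0147, -0.0252, 0], 0],
    [[0.0147, -0.0252, 0], 0],
    [[0.0147, -0.0252, 0], 0],
    [[0.0147, -0.0252, 0], 0],
    [[0.0147, -0.0252, 0], 0],
    [[0.0147, -0.0252, 0], 0]
  ]
}}

```text
t: 30.43
ee_pos: [0.4649, 0.2996, 0.2597]
ee_rot: [[0.794, 0.607, -0.001], [0.607, -0.794, -0.0], [-0.001, -0.0, -1.0]]
wrist_force: [1.3, 0.2, -0.8]
opening: 0.0197
finger_force: 30.0
```

>>> {"api": "step_arm", "payload": {
  "targets": [
    [[0, 0, 0], -0.12],
    [[0, 0, 0], -0.12],
    [[0, 0, 0], -0.12],
    [[0, 0, 0], -0.12],
    [[0, 0, 0], -0.12],
    [[0, 0, 0], -0.12],
    [[0, 0, 0], -0.12],
    [[0, 0, 0], -0.12],
    [[0, 0, 0], -0.12],
    [[0, 0, 0], -0.12],
    [[0, 0, 0], -0.12],
    [[0, 0, 0], -0.12],
    [[0, 0, 0], -0.12],
    [[0, 0, 0], -0.12],
    [[0, 0, 0], -0.12],
    [[0, 0, 0], -0.12],
    [[0, 0, 0], -0.12],
    [[0, 0, 0], -0.12],
    [[0, 0, 0], -0.12],
    [[0, 0, 0], -0.12]
  ]
}}

```text
t: 32.1
ee_pos: [0.4652, 0.2981, 0.2596]
ee_rot: [[-0.997, 0.083, -0.001], [0.083, 0.997, -0.001], [0.001, -0.001, -1.0]]
wrist_force: [-1.2, -0.0, -1.1]
opening: 0.0201
finger_force: 30.0
```

>>> {"api": "step_arm", "payload": {
  "targets": [
    [[0, 0, 0], -0.12],
    [[0, 0, 0], -0.021],
    [[0, 0, 0], 0],
    [[0, 0, 0], 0],
    [[0, 0, 0], 0],
    [[0, 0, 0], 0]
  ]
}}

```text
t: 32.6
ee_pos: [0.4655, 0.2985, 0.2601]
ee_rot: [[-0.999, -0.051, -0.0], [-0.051, 0.999, -0.0], [0.0, -0.0, -1.0]]
wrist_force: [0.6, 0.6, -1.3]
opening: 0.02
finger_force: 30.0
```

```bash
python3 - <<'E'
from h import *
s=state();p=np.array(s["ee_pos"]);R=np.array(s["ee_rot"]);print(s["t"],p.round(4),R.round(4).tolist(),"d tool",(R.T@(np.array([.4659,.2997,.1206])-p)).round(4),"yaw err",np.degrees(np.arctan2(R[1,0],R[0,0])).round(2)+180-2.99)
E
```

```text
32.6 [0.4655 0.2985 0.2601] [[-0.9987, -0.0511, -0.0001], [-0.0511, 0.9987, -0.0], [0.0001, -0.0, -1.0]] d tool [-0.0005  0.0011  0.1395] yaw err -0.05999999999999339
```

>>> {"api": "step_arm", "payload": {
  "targets": [
    [[-0.0005, 0.0011, 0.01], 0],
    [[0, 0, 0.01], 0],
    [[0, 0, 0.01], 0],
    [[0, 0, 0.01], 0],
    [[0, 0, 0.01], 0],
    [[0, 0, 0.007], 0],
    [[0, 0, 0], 0],
    [[0, 0, 0], 0]
  ]
}}

```text
t: 33.27
ee_pos: [0.4658, 0.2996, 0.2026]
ee_rot: [[-0.999, -0.052, -0.001], [-0.052, 0.999, -0.001], [0.001, -0.001, -1.0]]
wrist_force: [0.7, -0.0, -0.7]
opening: 0.0199
finger_force: 30.0
```

>>> {"api": "step_arm", "payload": {
  "targets": [
    [[0, 0, 0.004], 0],
    [[0, 0, 0.004], 0],
    [[0, 0, 0.004], 0],
    [[0, 0, 0.004], 0],
    [[0, 0, 0.004], 0],
    [[0, 0, 0], 0]
  ]
}}

```text
t: 33.77
ee_pos: [0.4655, 0.2994, 0.1822]
ee_rot: [[-0.999, -0.052, -0.001], [-0.052, 0.999, -0.001], [0.001, -0.001, -1.0]]
wrist_force: [-0.3, 0.0, -0.7]
opening: 0.0198
finger_force: 30.0
```

>>> {"api": "step_arm", "payload": {
  "targets": [
    [[0, 0, 0.01], 0],
    [[0, 0, 0.01], 0],
    [[0, 0, 0.01], 0],
    [[0, 0, 0.01], 0],
    [[0, 0, 0.01], 0],
    [[0, 0, 0.007], 0],
    [[0, 0, 0.003], 0],
    [[0, 0, 0], 0],
    [[0, 0, 0], 0]
  ]
}}

```text
t: 34.52
ee_pos: [0.4661, 0.2998, 0.1231]
ee_rot: [[-0.999, -0.052, 0.0], [-0.052, 0.999, 0.0], [-0.0, 0.0, -1.0]]
wrist_force: [0.5, -0.6, -1.8]
opening: 0.0197
finger_force: 30.0
```

>>> {"api": "step_arm", "payload": {
  "targets": [
    [[0, 0, 0.001], 0],
    [[0, 0, 0.001], 0],
    [[0, 0, 0], 0],
    [[0, 0, 0], 0]
  ]
}}

```text
t: 34.85
ee_pos: [0.4661, 0.2997, 0.1214]
ee_rot: [[-0.999, -0.052, 0.0], [-0.052, 0.999, 0.0], [-0.0, 0.0, -1.0]]
wrist_force: [0.9, 0.3, -1.0]
opening: 0.02
finger_force: 30.0
```

>>> {"api": "step_arm", "payload": {
  "targets": [
    [[0, 0, 0.0006], 0],
    [[0, 0, 0], 0],
    [[0, 0, 0], 0]
  ]
}}

```text
t: 35.1
ee_pos: [0.466, 0.2997, 0.1206]
ee_rot: [[-0.999, -0.052, 0.0], [-0.052, 0.999, 0.0], [-0.0, 0.0, -1.0]]
wrist_force: [0.1, -0.2, -0.6]
opening: 0.0199
finger_force: 30.0
```

>>> {"api": "step_arm", "payload": {
  "targets": [
    [[0, 0, 0], 0],
    [[0, 0, 0], 0],
    [[0, 0, 0], 0],
    [[0, 0, 0], 0],
    [[0, 0, 0], 0],
    [[0, 0, 0], 0],
    [[0, 0, 0], 0],
    [[0, 0, 0], 0]
  ],
  "fingers": 70
}}

```text
t: 35.77
ee_pos: [0.466, 0.2997, 0.1205]
ee_rot: [[-0.999, -0.052, -0.0], [-0.052, 0.999, 0.0], [0.0, 0.0, -1.0]]
wrist_force: [0.7, -0.8, 0.8]
opening: 0.059
finger_force: 0.0
```

>>> {"api": "step_arm", "payload": {
  "targets": [
    [[0, 0, -0.008], 0],
    [[0, 0, -0.016], 0],
    [[0, 0, -0.02], 0],
    [[0, 0, -0.02], 0],
    [[0, 0, -0.02], 0],
    [[0, 0, -0.02], 0],
    [[0, 0, -0.02], 0],
    [[0.03, 0, -0.01], 0],
    [[0.03, 0, 0], 0],
    [[0, -0.03, 0], 0],
    [[0, -0.03, 0], 0],
    [[0, 0, 0], 0],
    [[0, 0, 0], 0]
  ]
}}

```text
t: 36.85
ee_pos: [0.4095, 0.2353, 0.2554]
ee_rot: [[-0.999, -0.049, 0.001], [-0.049, 0.999, 0.001], [-0.001, 0.001, -1.0]]
wrist_force: [-0.8, -0.2, 0.3]
opening: 0.0609
finger_force: 0.0
```

```bash
python3 - <<'E'
from h import *
s=state();print(s["t"],np.round(s["ee_pos"],3))
t=cap("top");d=cap("side")
k=lambda c,u,v,h:cv2.resize(c["pixels"][v-int(h*.75):v+int(h*.75),u-h:u+h],(400,300),interpolation=cv2.INTER_CUBIC)
cv2.imwrite("pics/end.png",np.vstack([np.hstack([k(d,190,400,80),k(d,407,215,80)]),np.hstack([k(t,467,230,60),cv2.resize(t["pixels"],(400,300))])]))
E
```

```text
36.85 [0.41  0.235 0.255]
```

View pics/end.png

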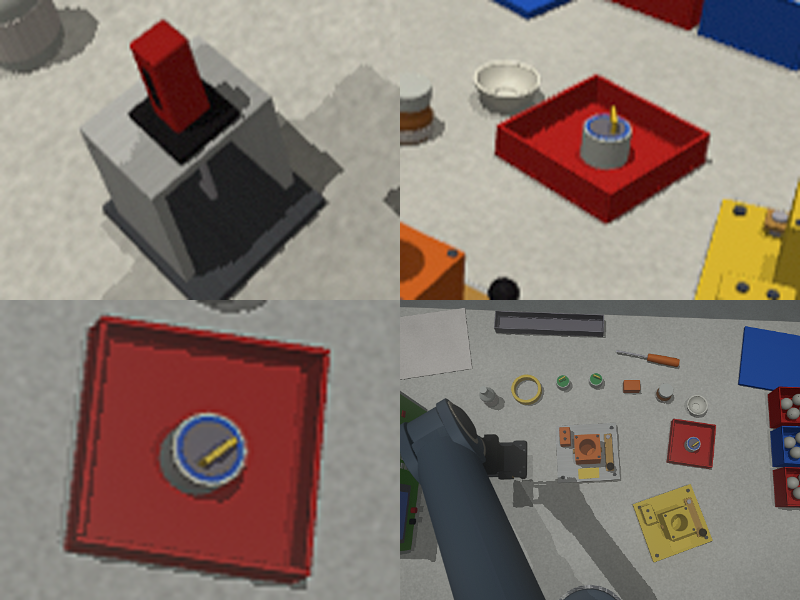

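The hook is back upright in its stand, collar on the plate. The plug stands upright near the bin's centre, and the other things are where they were.

```bash
python3 -c "
from rig import ticket
print(ticket.job_done())"
```

```text
the job is handed in; nothing more can be done
None
```

The job is handed in at about 37 s with no verdict returned: the plug stands upright in the red bin, the hook is back in its stand, and the wrist force read under about 6 N throughout.

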